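# Shut and latch the calliper case

## Task

Get the calliper case ready to be carried: push its lid shut, throw the latch's wire loop forward so that it drops over the keeper hook on the lid, then press the lever back and down over centre until it lies flat and the loop is drawn tight in the hook. Do not knock or shift the things standing around the case.

Things in the scene. Friction and masses are not known exactly. Their poses are not given: they have to be found in the camera images.
- case: Aluminium-edged dark transport case standing on its hinge edge, the lid towards the robot; heavy, it stays put. With the lid shut it is 150 deep (x), 220 wide (y), 156 mm high. Origin: under its centre, on the table. Axes: x from lid to back, y along the width, z up. Lid's outer face at x = -75, parting plane at x = -35, back at x = +75 mm; flat top at z = 156. A folded carrying handle stands 17 mm out of the +y end
- case_lid (a joint): Angle of the lid (40 mm deep, 220 x 150 mm, stiff hinge along y at the foot of the parting plane x = -35, z = 6 mm): 0 shut, grows as its top leans out towards the robot, at most 0.40 rad. It stays where it is put; about 5 N moves it
- lid_push (a point): Point on the middle of the lid's outer face, 106 mm above the lid's hinge; moves with the lid. x points into the case, square to the face
- latch_lever (a joint): Angle of the latch's lever: 0 lying flat on the case's top towards the back (latched), 1.57 upright, stop at 2.0 leaning forwards over the lid. It stays where it is left (friction 0.05 N m). With the loop hooked the springs resist from about 1.05 rad on (a few newtons at the tip); past about 0.24 rad (over centre) they pull the lever down themselves and hold it
- lever_pivot (a point): Middle of the lever's hinge pin on the case's top: at x = 3, y = 0, z = 168 mm in the case's axes; the pin lies along y
- lever_tip (a point): Middle of the upper (when latched) face of the lever's turned-up end, 61 mm from the pivot. The lever is a steel plate 27 mm wide and 4 mm thick, about 65 mm long, flat to 50 mm from the pivot; its upper (when upright: front) face lies 6.5 mm off the pivot's axis; upright, its end stands about 75 mm above the case's top
- latch_loop (a joint): Angle of the wire loop relative to the lever: 3.58 thrown back against its stop, 25 degrees behind the lever (its start); it swings freely, with very little friction, clear of the lever on both sides, and once tipped forward over the top it falls by itself onto the lid. 0: in line, when the lever is down and the loop hooked
- loop_bar (a point): Middle of the loop's cross bar: steel wire 6 mm thick along y, 48 mm wide over the two legs. The loop hinges on a pin in the lever 26 mm from the lever's pivot (0.10 rad below the lever's direction when latched); the bar stands 71 mm from that pin, and draws out up to 7 mm more against springs (10 N per mm) when pulled
- keeper_seat (a point): Where the bar's centre ends when hooked: in the keeper on the lid's top, 5 mm above the top, at x = -47 mm in the case's axes with the lid shut; moves with the lid. The keeper is a steel tongue 30 mm wide, 4 mm thick, 18 mm high that rises just behind (+x of) this point and leans 25 degrees forward over it; the bar drops down in front (-x) of the tongue and is drawn back under it. x, y, z as the lid's (as the case's when shut)
- stain_bottle: small dark bottle with a white screw cap, 32 mm across, 75 tall, standing near the case's right front corner. Origin: centre of its underside. Bystander: leave alone
- vial_tray: dark foam block with six upright glass vials, 95 x 60 x 66 mm tall, standing to the left of the case. Origin: centre of its underside. Bystander
- pocket_lens: folded metal pocket lens lying on the table to the right of the case, 34 x 49 x 13 mm. Origin: centre of its underside. Bystander
- tape_roll: roll of grey cloth tape lying flat on the right, 104 mm across, 47 tall. Origin: centre of its underside. Bystander
- mug: plain grey-white mug at the right front, 72 mm across, 89 tall. Origin: centre of its underside. Bystander

How it is judged:
By the outcome, as a careful person would: the job done as asked, in the order asked, and still so for the second after the job is handed in, with the robot touching nothing.
It also fails if it takes over 42 s, if anything falls off the work surface, if the arm or the gripper's body presses on something with over 40 N, if the wrist force passes 120 N, or if a joint passes its speed limit or range.

## Robot

A 6-joint arm with a two-finger parallel gripper is mounted at the origin on a cart in front of the work surface, level with it; the furniture and walls round the work are solid. World frame = base frame: x ahead of the robot, y to its left, z up, the work surface at z = 0. Lengths are in m, angles in rad, forces in N, time in s.
With the tool pointing down it reaches from about 0.25 to 0.725 m from the base axis. Payload 4 kg.
Tool frame: the origin (TCP) lies midway between the tips of the shut fingers; the grasp point (between the pads) lies 19 mm behind it; z points along the fingers, y is the line along which they close (so a half turn about z gives the same grasp; the last joint's range is limited). The gripper opens to 85 mm and grips with 20 to 120 N. Pads are 22 mm wide; open, the fingers measure 114 mm over their backs; the gripper's body (76 mm by 85 mm) begins 54 mm behind the grasp point. The pads swing forward as they close: fully open they stand 13 mm farther back than shut.
Start: joints at [-1.203, 0.241, 0.005, 1.335, 0, 1.571], TCP at [0.18, -0.467, 0.231] pointing down, gripper open.
Joint ranges: [-2.72, 2.72], [-1.05, 1.87], [-1.09, 1.28], [-1.99, 2.15], [-1.42, 1.44], [-3.14, 3.14]. Speed limits (rad/s): [2.79, 2.79, 3.14, 3.14, 3.14, 3.14].

## Interface

Orientations are given as a unit quaternion [x, y, z, w].
In Python, from workcell import bot gives the robot as it stands. The module is installed in compiled form; this text tells all that it offers.
- The arm moves only by the tool jog_arm, never from a script. Its argument "deltas" is a list of rows, each an object with "fingers": the opening, from 0 (shut) to 1 (fully open); "delta_pos": the shift along the tool's x, y, z normalised to -1 to 1, where 1 is 300 mm, a list of three; "yaw": the turn about the tool's z normalised to -1 to 1, where 1 is pi/4 rad. A call has 1 to 12 rows; each row is the pose to reach, as a shift and turn from the pose commanded when the call began, along the tool's axes at that moment; what a row does not reach only later rows make up. A row lasts 1/10 s, in which the tool goes at most 50 mm and 8.59 degrees, less where a joint would pass 70% of its speed; a pose out of reach is approached as far as the arm can. A call with a number of a shift or a turn outside -1 to 1 is refused whole. A call with a gripper value outside its range is refused whole. The fingers move at their own pace and stop on an object; the grip force is fixed at half the most. Time passes only in rows, so rows that repeat a pose let the fingers close. It gives the time, the measured TCP pose, the force, the opening and the grip force at its end, in the units of the state.
- bot.get_obs(): the state, without advancing time (a new reading comes with each control period).
- bot.camera(name): name is "side" or "top" or "wrist"; returns a dict with "image" (384x512x3 uint8, red, green, blue), "range_z" (384x512 float32, m along the optical axis (not along the pixel's ray), 0 where there is no reading), "fx", "fy", "cx", "cy" (pixels), "distortion" ([k1, k2, p1, p2, k3] as OpenCV has them; the pictures are not rectified), "rvec" (rotation vector, rad) and "tvec" (3), from world to camera coordinates, as OpenCV has them. Camera axes: x right, y down, z forward; pixel columns grow to the right and rows downward; lengths in m; the calibration is good to about 2 mm. A picture is of the moment at which its call begins.
- bot.job_done(): hands the job in; it is judged then, once.
The state is a dict: "clock": time; "joint_pos": joint angles; "joint_vel": joint speeds; "tau": joint torques, N m; "eef_pos": TCP position; "tool_rot": TCP orientation; "ft_force": force on the tool from outside, world axes, zero at the start; "ft_torque": the same for the moment, N m; "grip_width": finger opening in m; "grasp_force": force on a finger pad.
Only numpy, scipy, OpenCV 4.12 (cv2) and the standard library are available. Lean on these libraries where they do the work, as an engineer would, in place of code of your own. Each camera call takes 0.05 s, during which the arm holds its last target. There are 200 camera calls.

## Working session

There is one attempt and no reset: what is moved stays moved. The work goes in short steps, Python scripts to look and compute and a tool call to move; the robot and the scene stay as the last step left them, time stands still between calls to the robot, and variables do not carry over. Pictures are saved under pics/ and viewed, at most 10 in all, crops included, and the job is handed in when it is done.

Besides the shell and the picture viewer there is one more tool, called as name(argument=value, ...), one argument or row to a line, values as JSON. jog_arm: Moves the arm, as the interface text tells. Scaled input: -1 to 1 covers 300 mm each way for a shift and pi/4 rad each way for a turn. Its arguments: {"type":"object","properties":{"deltas":{"type":"array","items":{"type":"object","properties":{"fingers":{"type":"number"},"delta_pos":{"type":"array","items":{"type":"number"}},"yaw":{"type":"number"}}}}},"required":["deltas"]}

```bash
mkdir -p pics; cat > h.py <<'E'
import numpy as np, cv2
from workcell import bot
def cam(n):
    c=bot.camera(n); c['K']=np.array([[c['fx'],0,c['cx']],[0,c['fy'],c['cy']],[0,0,1.]]); c['d']=np.array(c['distortion']); c['R']=cv2.Rodrigues(np.array(c['rvec'],float))[0]; c['t']=np.array(c['tvec'],float); return c
def save(c,f,crop=None,s=1.5):
    im=c['image'][:,:,::-1]
    if crop: u0,v0,u1,v1=crop; im=im[v0:v1,u0:u1]
    cv2.imwrite('pics/'+f,cv2.resize(im,None,fx=s,fy=s,interpolation=cv2.INTER_CUBIC))
def cloud(c):
    v,u=np.mgrid[0:384,0:512]
    p=cv2.undistortPoints(np.stack([u.ravel(),v.ravel()],1).astype(np.float64)[:,None],c['K'],c['d'])[:,0]
    z=c['range_z'].ravel().astype(float); P=np.c_[p*z[:,None],z]
    W=(P-c['t'])@c['R']; W[z==0]=np.nan
    return W.reshape(384,512,3)
E
python3 - <<'E'
from h import *
for n in('top','side'):
    c=cam(n); save(c,n+'0.png'); np.save(n+'0.npy',cloud(c)); print(n,-c['R'].T@c['t'],c['R'][2])
o=bot.get_obs(); print({k:np.round(v,3) for k,v in o.items()})
E
```

```text
top [0.47084913 0.0383048  1.42050874] [ 0.06697806  0.00398819 -0.99774648]
side [ 0.02146631 -1.08684652  0.65877634] [ 0.40037385  0.82349895 -0.40193315]
{'clock': np.float64(0.1), 'joint_pos': array([-1.203,  0.241,  0.004,  1.335, -0.   ,  1.571]), 'joint_vel': array([-0.   ,  0.001,  0.003,  0.   , -0.   , -0.001]), 'tau': array([ 1.0000e-03, -3.7314e+01,  2.5301e+01,  1.1000e-02,  0.0000e+00,
        0.0000e+00]), 'eef_pos': array([ 0.18 , -0.466,  0.23 ]), 'tool_rot': array([ 0.983,  0.183, -0.   , -0.001]), 'ft_force': array([-0.385, -0.147,  0.73 ]), 'ft_torque': array([-0.019, -0.041, -0.056]), 'grasp_force': np.float64(0.0), 'grip_width': np.float64(0.085)}
```

View pics/top0.png

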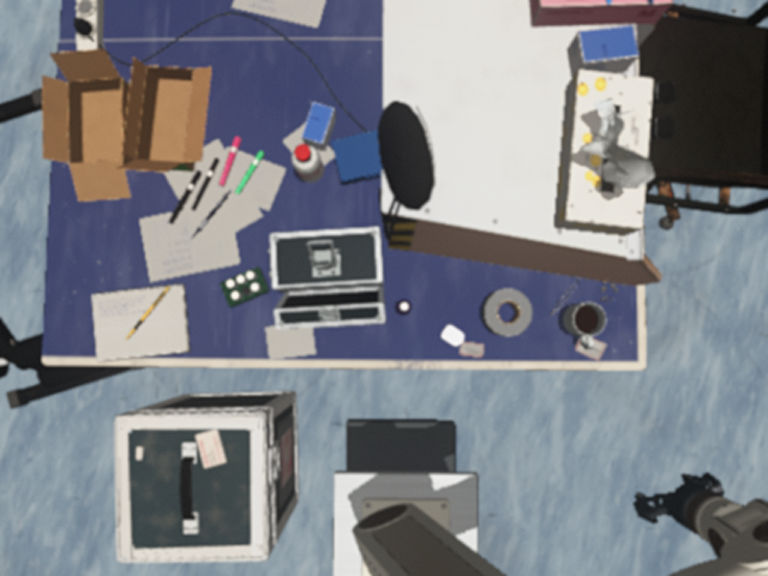

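View pics/side0.png

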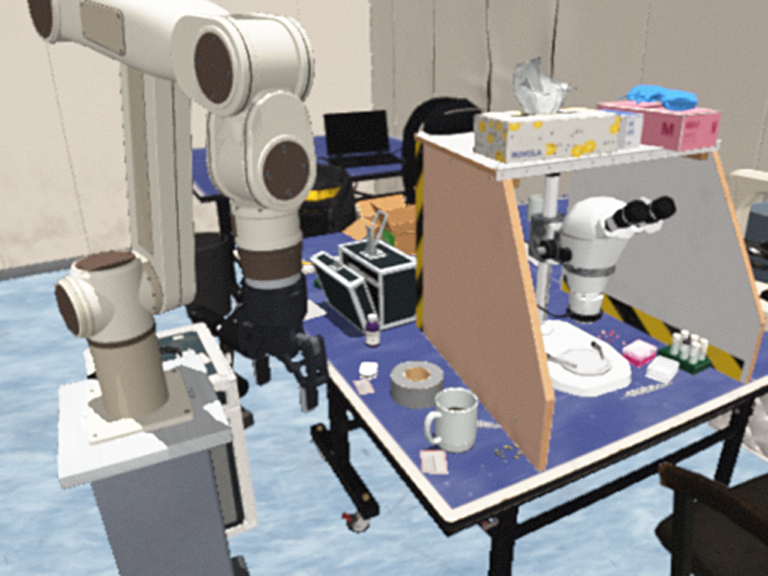

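```bash
python3 - <<'E'
from h import *
W=np.load('top0.npy')
def q(u,v): return np.round(W[int(round(v/1.5)),int(round(u/1.5))],3)
for n,p in dict(cTL=(275,236),cTR=(378,232),cBL=(279,286),cBR=(378,282),lidTop=(330,297),lidbot=(330,316),lidL=(280,322),lidR=(380,318),latch=(323,258),bottle=(404,307),tray=(243,286),tape=(490,300),mug=(585,335),wallL=(395,240),wall2=(640,265),lampblack=(405,150),shelf=(450,180)).items(): print(n,q(*p))
# case top plane points
m=(abs(W[...,2]-0.156)<.006)&(W[...,0]>.3)&(W[...,0]<.6)&(W[...,1]>-.1)&(W[...,1]<.35)
P=W[m][:,:2].astype(np.float32); 
mm=m.astype(np.uint8); n,l,s,_=cv2.connectedComponentsWithStats(mm)
for i in range(1,n):
    if s[i,4]>30:
        p=W[l==i]; print(s[i],p.mean(0),cv2.minAreaRect(p[:,:2].astype(np.float32)))
L=(W[...,2]>.165)&(W[...,2]<.3)&(W[...,0]>.35)&(W[...,0]<.6)&(W[...,1]>0)&(W[...,1]<.2)
print(np.round(W[L][::max(1,L.sum()//60)],3).tolist())
E
```

```text
cTL [0.653 0.27  0.161]
cTR [0.662 0.063 0.151]
cBL [0.551 0.26  0.157]
cBR [0.563 0.062 0.124]
lidTop [0.536 0.168 0.046]
lidbot [0.492 0.158 0.146]
lidL [0.479 0.257 0.148]
lidR [0.49  0.058 0.142]
latch [0.608 0.173 0.158]
bottle [0.513 0.009 0.077]
tray [0.556 0.354 0.063]
tape [ 0.532 -0.181  0.043]
mug [ 0.459 -0.374  0.089]
wallL [0.65  0.029 0.13 ]
wall2 [ 0.585 -0.413  0.293]
lampblack [0.723 0.018 0.534]
shelf [ 0.697 -0.053  0.462]
[ 181  175   74   17 1000] [0.57692109 0.17121544 0.15648894] ((0.5757771730422974, 0.16578364372253418), (0.04894527792930603, 0.22026440501213074), 0.6207556128501892)
[233 202  24   5  38] [0.51432895 0.08287709 0.15180621] ((0.5131475925445557, 0.0837932676076889), (0.01205159816890955, 0.06912032514810562), 0.5507446527481079)
[212 204  15   7  48] [0.50597549 0.16079288 0.15555313] ((0.503528892993927, 0.16036979854106903), (0.018196972087025642, 0.04221222549676895), 0.15510696172714233)
[[0.6, 0.188, 0.208], [0.6, 0.185, 0.208], [0.597, 0.188, 0.207], [0.597, 0.185, 0.209], [0.598, 0.183, 0.201], [0.599, 0.181, 0.193], [0.598, 0.177, 0.2
[... 1057 characters left out ...]
.586, 0.17, 0.234], [0.586, 0.168, 0.229], [0.586, 0.165, 0.236], [0.586, 0.163, 0.229], [0.586, 0.16, 0.23], [0.586, 0.156, 0.234], [0.586, 0.154, 0.229], [0.589, 0.154, 0.199], [0.591, 0.153, 0.182], [0.592, 0.151, 0.171], [0.589, 0.181, 0.168], [0.588, 0.176, 0.182], [0.588, 0.173, 0.181], [0.588, 0.171, 0.18], [0.588, 0.168, 0.18], [0.589, 0.165, 0.176], [0.589, 0.162, 0.173], [0.589, 0.159, 0.174], [0.589, 0.157, 0.17], [0.589, 0.154, 0.17], [0.589, 0.15, 0.175], [0.586, 0.181, 0.166], [0.581, 0.148, 0.165], [0.5, 0.168, 0.166], [0.497, 0.156, 0.165], [0.497, 0.153, 0.167], [0.494, 0.174, 0.165], [0.494, 0.165, 0.167], [0.494, 0.162, 0.165], [0.494, 0.159, 0.166], [0.494, 0.156, 0.166]]
```

```bash
cat >> h.py <<'E'
from scipy.spatial.transform import Rotation as Ro
def conv(pts):
    o=bot.get_obs(); R=Ro.from_quat(o['tool_rot']).as_matrix(); p=o['eef_pos']
    print('tcp',np.round(p,4),'ang',np.round(np.degrees(np.arctan2(R[1,0],R[0,0])),2),'t',o['clock'],'F',np.round(o['ft_force'],1))
    for q in pts: print(q,np.round(R.T@(np.array(q)-p)/.3,3))
E
python3 - <<'E'
from h import *
conv([(.25,-.22,.30),(.33,-.05,.32),(.36,.16,.36)])
W=np.load('top0.npy')
# body front top edge line and side edges
m=(abs(W[...,2]-0.156)<.008)&(W[...,0]>.545)&(W[...,0]<.68)&(W[...,1]>.03)&(W[...,1]<.3)
P=W[m]
fx=[];bx=[]
for y in np.arange(.08,.26,.01):
    s=P[abs(P[:,1]-y)<.005]
    if len(s): fx.append((y,s[:,0].min()));bx.append((y,s[:,0].max()))
print(np.polyfit(*np.array(fx).T,1),np.polyfit(*np.array(bx).T,1))
for x in np.arange(.57,.66,.015):
    s=P[abs(P[:,0]-x)<.006]; print(round(x,3),s[:,1].min(),s[:,1].max())
E
```

```text
tcp [ 0.1796 -0.466   0.2305] ang 21.08 t 0.1 F [-0.4 -0.1  0.7]
(0.25, -0.22, 0.3) [ 0.514 -0.681 -0.23 ]
(0.33, -0.05, 0.32) [ 0.967 -1.114 -0.296]
(0.36, 0.16, 0.36) [ 1.312 -1.732 -0.428]
[-0.06450505  0.56735727] [-0.07197289  0.67869593]
0.57 0.05556401858797207 0.27577035231647873
0.585 0.05568225057841617 0.2760427747211293
0.6 0.055875384473537855 0.27584543728511723
0.615 0.056029047037221585 0.2768855496274563
0.63 0.059081875177290015 0.2796749013595394
0.645 0.03221428174475514 0.2800205508994216
0.66 0.05944287448243751 0.27996201199699533
```

jog_arm(
  deltas=[
    {"delta_pos": [0.17, -0.22, -0.1], "yaw": 0.1, "fingers": 0},
    {"delta_pos": [0.34, -0.45, -0.2], "yaw": 0.2, "fingers": 0},
    {"delta_pos": [0.51, -0.68, -0.25], "yaw": 0.39, "fingers": 0},
    {"delta_pos": [0.65, -0.8, -0.3], "yaw": 0.39, "fingers": 0},
    {"delta_pos": [0.8, -0.95, -0.3], "yaw": 0.39, "fingers": 0},
    {"delta_pos": [0.95, -1.0, -0.3], "yaw": 0.39, "fingers": 0},
    {"delta_pos": [0.95, -1.0, -0.3], "yaw": 0.39, "fingers": 0},
    {"delta_pos": [0.95, -1.0, -0.3], "yaw": 0.39, "fingers": 0},
  ],
)

```text
clock: 0.9
eef_pos: [0.3238, -0.1085, 0.3177]
tool_rot: [1.0, 0.03, 0.0, 0.0]
ft_force: [0.5, -0.2, -0.0]
grip_width: -0.0001
grasp_force: 0.0
```

```bash
python3 -c "
from h import *
conv([(.35,.16,.36)])"
```

```text
tcp [ 0.3238 -0.1085  0.3177] ang 3.49 t 0.9 F [ 0.5 -0.2 -0. ]
(0.35, 0.16, 0.36) [ 0.142 -0.888 -0.141]
```

jog_arm(
  deltas=[
    {"delta_pos": [0.05, -0.17, -0.03], "yaw": 0, "fingers": 0},
    {"delta_pos": [0.1, -0.34, -0.06], "yaw": 0, "fingers": 0},
    {"delta_pos": [0.14, -0.5, -0.1], "yaw": 0, "fingers": 0},
    {"delta_pos": [0.14, -0.66, -0.14], "yaw": 0, "fingers": 0},
    {"delta_pos": [0.14, -0.82, -0.14], "yaw": 0, "fingers": 0},
    {"delta_pos": [0.14, -0.89, -0.14], "yaw": 0, "fingers": 0},
    {"delta_pos": [0.14, -0.89, -0.14], "yaw": 0, "fingers": 0},
  ],
)

```text
clock: 1.6
eef_pos: [0.3597, 0.0514, 0.3584]
tool_rot: [0.998, 0.055, -0.002, -0.019]
ft_force: [-0.0, 0.2, 0.1]
grip_width: -0.0001
grasp_force: 0.0
```

```bash
python3 - <<'E'
from h import *
c=cam('wrist'); save(c,'w1.png'); W=cloud(c); np.save('w1.npy',W); print(-c['R'].T@c['t'],c['R'][2])
c=cam('side'); save(c,'s1.png',(190,120,300,240),5)
conv([])
E
```

```text
[0.44438001 0.05562352 0.50139134] [-3.31827761e-01  4.67755849e-04 -9.43339874e-01]
tcp [0.3597 0.0511 0.3584] ang 6.28 t 1.7 F [-0.1 -0.4  0.1]
```

View pics/w1.png

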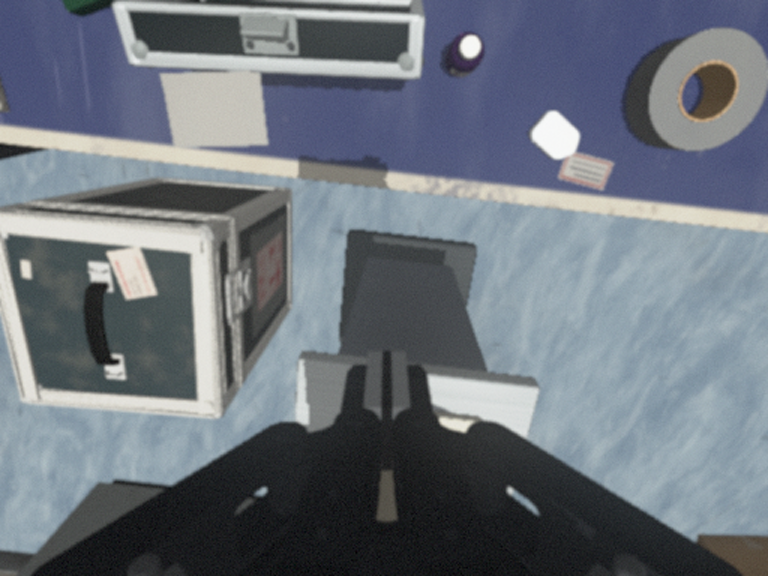

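View pics/s1.png

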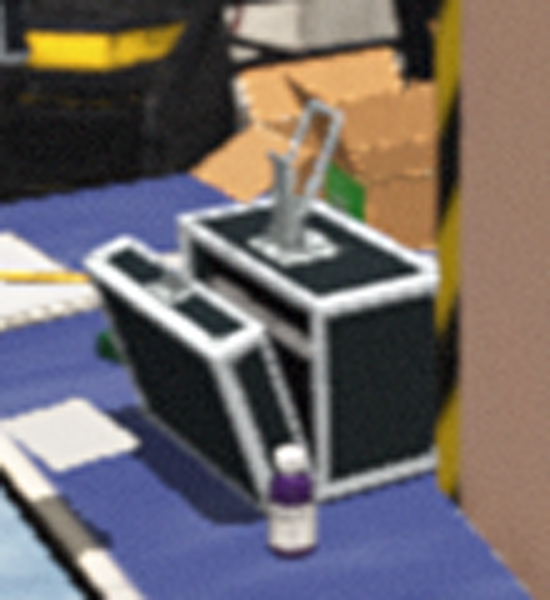

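```bash
python3 -c "
from h import *
conv([(.38,.165,.36)]);print(np.round(bot.get_obs()['joint_pos'],3), bot.get_obs()['tool_rot'])"
```

```text
tcp [0.3597 0.0511 0.3584] ang 6.28 t 1.7 F [-0.1 -0.4  0.1]
(0.38, 0.165, 0.36) [ 0.109 -0.37   0.009]
[ 1.090e-01 -5.400e-02  2.000e-03  1.629e+00  3.900e-02  3.141e+00] [ 0.99830864  0.05475281 -0.00209254 -0.01943202]
```

jog_arm(
  deltas=[
    {"delta_pos": [0.03, -0.08, 0], "yaw": -0.19, "fingers": 0},
    {"delta_pos": [0.06, -0.18, 0], "yaw": -0.38, "fingers": 0},
    {"delta_pos": [0.1, -0.28, 0], "yaw": -0.57, "fingers": 0},
    {"delta_pos": [0.11, -0.37, 0], "yaw": -0.76, "fingers": 0},
    {"delta_pos": [0.11, -0.37, 0], "yaw": -0.95, "fingers": 0},
    {"delta_pos": [0.11, -0.37, 0], "yaw": -1, "fingers": 0},
  ],
)

```text
clock: 2.3
eef_pos: [0.3804, 0.1657, 0.3627]
tool_rot: [0.9, 0.435, 0.005, -0.019]
ft_force: [-0.2, 0.0, -0.0]
grip_width: 0.0001
grasp_force: 0.0
```

jog_arm(
  deltas=[
    {"delta_pos": [0, 0, 0], "yaw": -0.19, "fingers": 0},
    {"delta_pos": [0, 0, 0], "yaw": -0.38, "fingers": 0},
    {"delta_pos": [0, 0, 0], "yaw": -0.57, "fingers": 0},
    {"delta_pos": [0, 0, 0], "yaw": -0.76, "fingers": 0},
    {"delta_pos": [0, 0, 0], "yaw": -0.95, "fingers": 0},
    {"delta_pos": [0, 0, 0], "yaw": -1, "fingers": 0},
  ],
)

```text
clock: 2.9
eef_pos: [0.3804, 0.1648, 0.3629]
tool_rot: [0.666, 0.746, 0.012, -0.015]
ft_force: [-0.1, -1.2, -0.7]
grip_width: -0.0001
grasp_force: 0.0
```

jog_arm(
  deltas=[
    {"delta_pos": [0, 0, 0], "yaw": -0.19, "fingers": 0},
    {"delta_pos": [0, 0, 0], "yaw": -0.38, "fingers": 0},
    {"delta_pos": [0, 0, 0], "yaw": -0.57, "fingers": 0},
    {"delta_pos": [0, 0, 0], "yaw": -0.76, "fingers": 0},
    {"delta_pos": [0, 0, 0], "yaw": -0.95, "fingers": 0},
    {"delta_pos": [0, 0, 0], "yaw": -1, "fingers": 0},
  ],
)

```text
clock: 3.5
eef_pos: [0.3804, 0.1648, 0.3629]
tool_rot: [0.33, 0.944, 0.017, -0.009]
ft_force: [0.2, 0.6, 0.3]
grip_width: 0.0001
grasp_force: 0.0
```

```bash
python3 -c "
from h import *
conv([(.40,.162,.36)]);print(np.round(bot.get_obs()['joint_pos'],3), bot.get_obs()['tool_rot'])"
```

```text
tcp [0.3804 0.1648 0.3629] ang 141.47 t 3.5 F [0.2 0.6 0.3]
(0.4, 0.162, 0.36) [-0.057  0.033  0.009]
[0.381 0.042 0.109 1.629 0.038 1.054] [ 0.3300353   0.943768    0.01719161 -0.00911627]
```

jog_arm(
  deltas=[
    {"delta_pos": [0, 0, 0], "yaw": -0.19, "fingers": 0},
    {"delta_pos": [0, 0, 0], "yaw": -0.38, "fingers": 0},
    {"delta_pos": [0, 0, 0], "yaw": -0.57, "fingers": 0},
    {"delta_pos": [0, 0, 0], "yaw": -0.76, "fingers": 0},
    {"delta_pos": [0, 0, 0], "yaw": -0.935, "fingers": 0},
    {"delta_pos": [0, 0, 0], "yaw": -0.935, "fingers": 0},
  ],
)

```text
clock: 4.1
eef_pos: [0.3804, 0.1649, 0.363]
tool_rot: [-0.029, 0.999, 0.019, -0.002]
ft_force: [-0.4, 0.3, -0.3]
grip_width: 0.0001
grasp_force: 0.0
```

```bash
python3 - <<'E'
from h import *
c=cam('wrist'); save(c,'w2.png'); W=cloud(c); np.save('w2.npy',W); print(-c['R'].T@c['t'],c['R'][2])
conv([])
E
```

```text
[0.29693266 0.15492206 0.50646555] [ 0.3201086   0.05536106 -0.94576193]
tcp [0.3804 0.1651 0.363 ] ang -176.79 t 4.15 F [-0.4  0.2  0.2]
```

View pics/w2.png

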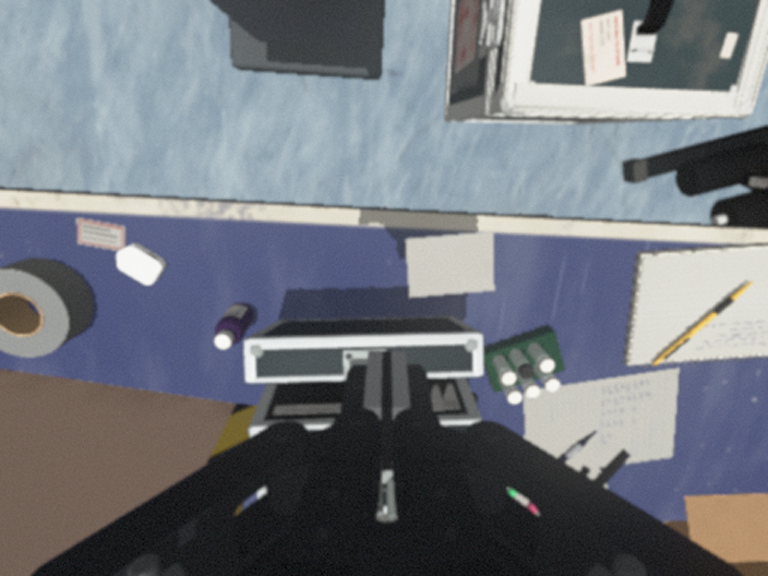

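```bash
python3 - <<'E'
from h import *
conv([(.42,.16,.13),(.49,.16,.13),(.502,.161,.13),(.506,.161,.13),(.511,.161,.13)])
E
```

```text
tcp [0.3804 0.1651 0.363 ] ang -176.79 t 4.15 F [-0.4  0.2  0.2]
(0.42, 0.16, 0.13) [-0.133 -0.054  0.775]
(0.49, 0.16, 0.13) [-0.366 -0.067  0.773]
(0.502, 0.161, 0.13) [-0.407 -0.066  0.773]
(0.506, 0.161, 0.13) [-0.42  -0.067  0.773]
(0.511, 0.161, 0.13) [-0.437 -0.068  0.773]
```

jog_arm(
  deltas=[
    {"delta_pos": [-0.07, -0.02, 0.16], "yaw": 0, "fingers": 0},
    {"delta_pos": [-0.13, -0.05, 0.32], "yaw": 0, "fingers": 0},
    {"delta_pos": [-0.13, -0.05, 0.48], "yaw": 0, "fingers": 0},
    {"delta_pos": [-0.13, -0.05, 0.64], "yaw": 0, "fingers": 0},
    {"delta_pos": [-0.13, -0.05, 0.77], "yaw": 0, "fingers": 0},
    {"delta_pos": [-0.18, -0.055, 0.773], "yaw": 0, "fingers": 0},
    {"delta_pos": [-0.23, -0.06, 0.773], "yaw": 0, "fingers": 0},
    {"delta_pos": [-0.27, -0.065, 0.773], "yaw": 0, "fingers": 0},
    {"delta_pos": [-0.31, -0.065, 0.773], "yaw": 0, "fingers": 0},
    {"delta_pos": [-0.35, -0.065, 0.773], "yaw": 0, "fingers": 0},
    {"delta_pos": [-0.38, -0.065, 0.773], "yaw": 0, "fingers": 0},
    {"delta_pos": [-0.4, -0.065, 0.773], "yaw": 0, "fingers": 0},
  ],
)

```text
clock: 5.35
eef_pos: [0.5002, 0.1626, 0.1307]
tool_rot: [-0.03, 0.999, 0.02, -0.002]
ft_force: [-4.5, -0.1, 3.6]
grip_width: 0.0001
grasp_force: 2.1
```

jog_arm(
  deltas=[
    {"delta_pos": [-0.01, 0, 0], "yaw": 0, "fingers": 0},
    {"delta_pos": [-0.015, 0, 0], "yaw": 0, "fingers": 0},
  ],
)

```text
clock: 5.55
eef_pos: [0.5046, 0.163, 0.1305]
tool_rot: [-0.03, 0.999, 0.02, -0.002]
ft_force: [-3.5, -0.7, 1.8]
grip_width: 0.0001
grasp_force: 1.9
```

jog_arm(
  deltas=[
    {"delta_pos": [-0.01, 0, 0], "yaw": 0, "fingers": 0},
    {"delta_pos": [-0.01, 0, 0], "yaw": 0, "fingers": 0},
  ],
)

```text
clock: 5.75
eef_pos: [0.5056, 0.1631, 0.1303]
tool_rot: [-0.03, 0.999, 0.019, -0.004]
ft_force: [-8.1, -0.9, 6.2]
grip_width: 0.0004
grasp_force: 4.0
```

jog_arm(
  deltas=[
    {"delta_pos": [-0.01, 0, 0], "yaw": 0, "fingers": 0},
    {"delta_pos": [-0.01, 0, 0], "yaw": 0, "fingers": 0},
  ],
)

```text
clock: 5.95
eef_pos: [0.5056, 0.1631, 0.1302]
tool_rot: [-0.031, 0.999, 0.019, -0.007]
ft_force: [-15.8, -1.1, 11.2]
grip_width: -0.0001
grasp_force: 7.9
```

jog_arm(
  deltas=[
    {"delta_pos": [0.05, 0, 0], "yaw": 0, "fingers": 0},
    {"delta_pos": [0.16, 0, -0.08], "yaw": 0, "fingers": 0},
    {"delta_pos": [0.25, 0, -0.24], "yaw": 0, "fingers": 0},
    {"delta_pos": [0.25, 0, -0.4], "yaw": 0, "fingers": 0},
    {"delta_pos": [0.25, 0, -0.56], "yaw": 0, "fingers": 0},
    {"delta_pos": [0.25, 0, -0.72], "yaw": 0, "fingers": 0},
    {"delta_pos": [0.25, 0, -0.72], "yaw": 0, "fingers": 0},
  ],
)

```text
clock: 6.65
eef_pos: [0.4405, 0.1513, 0.3543]
tool_rot: [-0.03, 0.999, 0.022, 0.006]
ft_force: [0.9, 0.6, 0.1]
grip_width: 0.0003
grasp_force: 0.0
```

```bash
python3 - <<'E'
from h import *
c=cam('wrist'); s=cam('side'); t=cam('top')
a=cv2.resize(c['image'][190:320,120:380],(780,390))[:,:,::-1]
S=cv2.resize(s['image'][130:220,205:295],(400,400),interpolation=cv2.INTER_CUBIC)[:,:,::-1]
T=cv2.resize(t['image'][145:225,175:260],(400,376),interpolation=cv2.INTER_CUBIC)[:,:,::-1]
T=cv2.copyMakeBorder(T,0,24,0,0,cv2.BORDER_CONSTANT)
cv2.imwrite('pics/st2.png',np.hstack([S,T]))
np.save('t2.npy',cloud(t)); np.save('s2.npy',cloud(s))
W=cloud(t)
m=(W[...,2]>.163)&(W[...,2]<.28)&(W[...,0]>.5)&(W[...,0]<.68)&(W[...,1]>.1)&(W[...,1]<.23)
P=W[m]; A=.06; o=np.array([.592,.166]); d=P[:,:2]-o
L=np.c_[d@[np.cos(A),np.sin(A)],d@[-np.sin(A),np.cos(A)],P[:,2]]*1000
print(np.round(L[np.argsort(L[:,2])][::-3]).astype(int).tolist())
W=cloud(s)
m=(W[...,2]>.163)&(W[...,2]<.28)&(W[...,0]>.5)&(W[...,0]<.68)&(W[...,1]>.1)&(W[...,1]<.23)
P=W[m]; d=P[:,:2]-o
L=np.c_[d@[np.cos(A),np.sin(A)],d@[-np.sin(A),np.cos(A)],P[:,2]]*1000
print('side',np.round(L[np.argsort(L[:,2])][::-3]).astype(int).tolist())
conv([])
E
```

```text
[[36, 14, 264], [39, 16, 263], [39, 14, 262], [38, -6, 262], [36, 6, 261], [35, -8, 261], [35, -11, 261], [35, -14, 260], [37, 17, 259], [35, -19, 259], [32, -22, 258], [35, -16, 258], [35, -24, 255], [32, 18, 251], [34, -24, 246], [31, 22, 244], [26, -20, 241], [26, 20, 240], [-6, 2, 236], [-4, -9, 235], [-4, -7, 233], [24, -22, 233], [-3, 5, 231], [21, 21, 231], [19, -24, 229], [-5, 11, 229], [-2, 8, 228], [-6, -9, 227], [0, -6, 224], [16, 20, 222], [-3, -14, 220], [14, 17, 218], [14, 20, 217], [15, -26, 216], [11, 21, 213], [12, -22, 212], [12, 24, 209], [4, -22, 206], [7, -22, 205], [8, -13, 204], [4, 19, 203], [8, -18, 202], [4, 17, 200], [4, 23, 199], [5, -24, 197], [-3, -12, 196], [7, 14, 196], [6, -9, 195], [4, 9, 193], [3, -23, 191], [-4, 7, 183], [-49, -14, 181], [-46, -14, 179], [-48, 7, 178], [-48, 1, 176], [-1, -16, 175], [-45, 4, 175], [-4, -9, 174], [-45, -10, 174], [-45, -4, 172], [-5, 15, 172], [-45, -7, 170], [-42, -10, 167], [-38, 8, 166], [-42, -13, 165], [-53, 0, 165], [22, 11, 164], [-67, 21, 164], [-61, 18, 164], [-52, 15, 163], [-53, -54, 163]]
side [[33, 8, 2
[... 246 characters left out ...]
[17, 18, 225], [-6, 7, 224], [18, -17, 223], [16, 17, 222], [-5, 9, 220], [13, 20, 217], [16, -20, 216], [-3, 13, 214], [11, -21, 213], [6, -24, 211], [-4, 3, 210], [-5, -5, 208], [7, -21, 206], [-6, -6, 205], [6, -22, 203], [4, -12, 201], [1, -9, 200], [6, -23, 200], [-4, 6, 197], [-5, -4, 196], [-5, -13, 195], [2, -15, 194], [-6, -14, 192], [-3, -1, 191], [-6, 9, 189], [-5, -11, 187], [0, -10, 185], [2, -14, 182], [-6, 11, 180], [-4, -9, 178], [-51, 3, 176], [-49, 16, 176], [-49, -8, 175], [-50, -3, 174], [-48, -15, 173], [-49, -9, 172], [1, -14, 171], [-8, -16, 169], [-3, 9, 169], [1, -15, 168], [-6, 19, 166], [-46, -2, 165]]
tcp [0.4374 0.1505 0.3464] ang -176.53 t 6.8 F [ 0.2  0.8 -1.5]
```

View pics/st2.png

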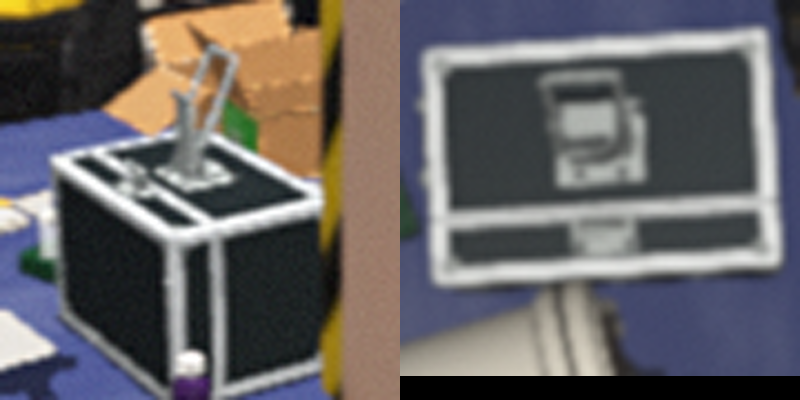

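```bash
cat >> h.py <<'E'
A=.06; O=np.array([.592,.166])
def lconv(pts):
    conv([tuple(np.round(np.r_[O+np.array([x*np.cos(A)-y*np.sin(A),x*np.sin(A)+y*np.cos(A)])/1000,z/1000],4)) for x,y,z in pts])
def loc():
    p=bot.get_obs()['eef_pos']; d=p[:2]-O; print('local',np.round([d@[np.cos(A),np.sin(A)]*1000,d@[-np.sin(A),np.cos(A)]*1000,p[2]*1000],1))
E
python3 - <<'E'
from h import *
lconv([(-100,0,335),(64,0,335),(64,0,246)]); loc()
E
```

```text
tcp [0.4374 0.1505 0.3464] ang -176.53 t 6.8 F [ 0.2  0.8 -1.5]
(np.float64(0.4922), np.float64(0.16), np.float64(0.335)) [-0.184  0.019  0.039]
(np.float64(0.6559), np.float64(0.1698), np.float64(0.335)) [-0.731  0.019  0.038]
(np.float64(0.6559), np.float64(0.1698), np.float64(0.246)) [-0.731  0.007  0.334]
local [-155.2   -6.2  346.4]
```

jog_arm(
  deltas=[
    {"delta_pos": [-0.1, 0.01, 0.01], "yaw": 0, "fingers": 0},
    {"delta_pos": [-0.25, 0.02, 0.02], "yaw": 0, "fingers": 0},
    {"delta_pos": [-0.4, 0.02, 0.03], "yaw": 0, "fingers": 0},
    {"delta_pos": [-0.55, 0.02, 0.03], "yaw": 0, "fingers": 0},
    {"delta_pos": [-0.68, 0.02, 0.03], "yaw": 0, "fingers": 0},
    {"delta_pos": [-0.73, 0.02, 0.03], "yaw": 0, "fingers": 0},
    {"delta_pos": [-0.73, 0.02, 0.03], "yaw": 0, "fingers": 0},
  ],
)

```text
clock: 7.5
eef_pos: [0.6566, 0.1698, 0.3312]
tool_rot: [-0.03, 0.999, 0.019, -0.005]
ft_force: [-1.6, -0.0, -0.9]
grip_width: -0.0
grasp_force: 0.0
```

```bash
python3 - <<'E'
from h import *
loc();lconv([(64,0,246),(50,0,246),(0,0,246),(-4,0,246)])
E
```

```text
local [ 64.8  -0.  331.2]
tcp [0.6566 0.1698 0.3312] ang -176.57 t 7.5 F [-1.6 -0.  -0.9]
(np.float64(0.6559), np.float64(0.1698), np.float64(0.246)) [-0.    -0.011  0.284]
(np.float64(0.6419), np.float64(0.169), np.float64(0.246)) [ 0.046 -0.011  0.284]
(np.float64(0.592), np.float64(0.166), np.float64(0.246)) [ 0.213 -0.011  0.286]
(np.float64(0.588), np.float64(0.1658), np.float64(0.246)) [ 0.226 -0.011  0.286]
```

jog_arm(
  deltas=[
    {"delta_pos": [0, -0.01, 0.14], "yaw": 0, "fingers": 0},
    {"delta_pos": [0, -0.01, 0.28], "yaw": 0, "fingers": 0},
    {"delta_pos": [0, -0.01, 0.284], "yaw": 0, "fingers": 0},
    {"delta_pos": [0.03, -0.01, 0.284], "yaw": 0, "fingers": 0},
    {"delta_pos": [0.06, -0.01, 0.284], "yaw": 0, "fingers": 0},
    {"delta_pos": [0.09, -0.01, 0.284], "yaw": 0, "fingers": 0},
    {"delta_pos": [0.12, -0.01, 0.284], "yaw": 0, "fingers": 0},
    {"delta_pos": [0.15, -0.01, 0.284], "yaw": 0, "fingers": 0},
    {"delta_pos": [0.18, -0.01, 0.284], "yaw": 0, "fingers": 0},
    {"delta_pos": [0.205, -0.01, 0.284], "yaw": 0, "fingers": 0},
    {"delta_pos": [0.226, -0.01, 0.284], "yaw": 0, "fingers": 0},
    {"delta_pos": [0.226, -0.01, 0.284], "yaw": 0, "fingers": 0},
  ],
)

```text
clock: 8.7
eef_pos: [0.5868, 0.1665, 0.2535]
tool_rot: [-0.031, 0.999, 0.02, -0.001]
ft_force: [0.3, -0.3, 0.4]
grip_width: -0.0001
grasp_force: 0.0
```

```bash
python3 - <<'E'
from h import *
loc()
s=cam('side'); t=cam('top')
S=cv2.resize(s['image'][110:220,195:295],(545,600),interpolation=cv2.INTER_CUBIC)[:,:,::-1]
cv2.imwrite('pics/s3.png',S)
W=cloud(s)
m=(W[...,2]>.163)&(W[...,2]<.28)&(W[...,0]>.5)&(W[...,0]<.68)&(W[...,1]>.1)&(W[...,1]<.23)
P=W[m]; d=P[:,:2]-O
L=np.c_[d@[np.cos(A),np.sin(A)],d@[-np.sin(A),np.cos(A)],P[:,2]]*1000
print('side',np.round(L[np.argsort(L[:,2])][::-3]).astype(int).tolist())
E
```

```text
local [ -5.2   0.8 253.5]
side [[-18, 2, 280], [-18, -4, 278], [-4, -8, 276], [-12, -8, 274], [-18, -3, 274], [-20, -8, 272], [-14, -4, 270], [-17, 7, 267], [-19, -5, 267], [-1, -9, 265], [-18, -4, 263], [-15, 11, 262], [-2, -11, 262], [-29, -17, 260], [-19, -5, 260], [-30, -10, 259], [-32, 10, 258], [-30, -18, 257], [-31, 20, 255], [-12, 1, 253], [-24, 19, 251], [-23, 20, 247], [-21, 16, 244], [-16, -19, 240], [-19, 20, 238], [-16, -20, 233], [-7, 12, 231], [-16, -20, 229], [-12, 18, 226], [-14, 23, 225], [-11, -24, 222], [-11, -18, 220], [-7, -24, 217], [-9, 25, 216], [-4, 12, 215], [-10, -22, 214], [-6, 24, 212], [-6, -8, 209], [-2, -23, 209], [-4, -10, 206], [-2, -22, 204], [-5, -4, 204], [-5, 4, 202], [1, -25, 201], [6, -23, 200], [-3, -8, 197], [-5, 12, 196], [-4, -11, 194], [1, -8, 192], [-3, -9, 190], [0, -10, 189], [-5, -12, 187], [1, -9, 185], [-3, -15, 184], [-6, 3, 183], [-5, 4, 179], [-1, -11, 178], [-49, 0, 177], [-50, -10, 176], [-4, -8, 174], [3, -11, 173], [-50, 14, 173], [-8, 16, 172], [2, -14, 171], [-9, -17, 170], [-47, -12, 168], [5, -15, 167], [-8, -16, 166], [1, 9, 164], [-7, 17, 163]]
```

View pics/s3.png

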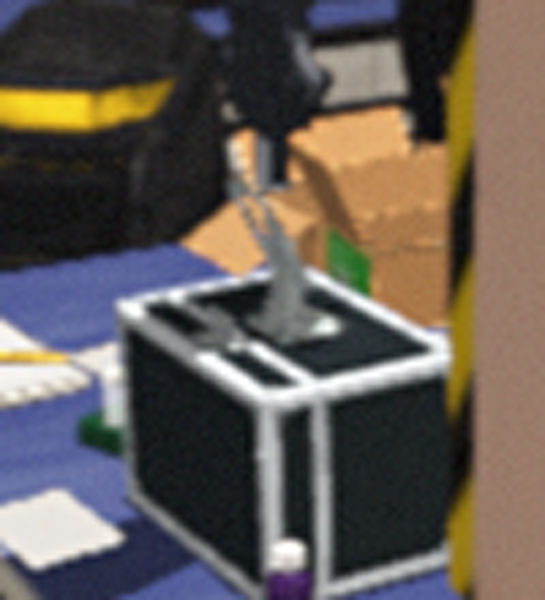

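jog_arm(
  deltas=[
    {"delta_pos": [0, 0, -0.05], "yaw": 0, "fingers": 0},
    {"delta_pos": [0, 0, -0.1], "yaw": 0, "fingers": 0},
    {"delta_pos": [0, 0, -0.14], "yaw": 0, "fingers": 0},
    {"delta_pos": [0, 0, -0.14], "yaw": 0, "fingers": 0},
    {"delta_pos": [0, 0, -0.14], "yaw": 0, "fingers": 0},
  ],
)

```text
clock: 9.3
eef_pos: [0.5876, 0.1647, 0.2936]
tool_rot: [-0.03, 0.999, 0.02, -0.002]
ft_force: [0.5, -0.1, -0.2]
grip_width: -0.0
grasp_force: 0.0
```

```bash
python3 - <<'E'
from h import *
loc()
s=cam('side')
S=cv2.resize(s['image'][130:210,205:285],(600,600),interpolation=cv2.INTER_CUBIC)[:,:,::-1]
cv2.imwrite('pics/s4.png',S)
W=cloud(s)
m=(W[...,2]>.163)&(W[...,2]<.26)&(W[...,0]>.5)&(W[...,0]<.68)&(W[...,1]>.1)&(W[...,1]<.23)
P=W[m]; d=P[:,:2]-O
L=np.c_[d@[np.cos(A),np.sin(A)],d@[-np.sin(A),np.cos(A)],P[:,2]]*1000
print('side',np.round(L[np.argsort(L[:,2])][::-2]).astype(int).tolist())
lconv([(-38,0,290),(-38,0,218),(-17,0,218)])
E
```

```text
local [ -4.4  -1.1 293.6]
side [[-9, 1, 234], [-9, -6, 232], [-9, -14, 230], [-8, -5, 228], [-7, 5, 225], [-4, -5, 223], [-4, -13, 222], [-4, -13, 218], [-7, 6, 217], [0, 19, 216], [-2, 8, 212], [-3, -1, 211], [-3, 5, 209], [-7, -2, 208], [-5, -12, 206], [-5, -5, 204], [-5, 3, 202], [0, -11, 201], [3, -21, 200], [-6, 1, 199], [-1, -13, 198], [1, -24, 197], [-5, -4, 196], [-5, 12, 196], [-7, 15, 195], [-9, 18, 195], [-4, -10, 194], [-6, -5, 193], [-5, -19, 193], [2, -22, 192], [2, -6, 192], [-4, 13, 191], [-10, -20, 190], [-6, -21, 190], [-3, -22, 190], [-16, -24, 189], [-17, -19, 188], [-8, -24, 187], [-21, -25, 186], [-5, 5, 186], [-17, 13, 186], [-16, -24, 185], [-4, 14, 183], [1, -15, 183], [-24, -23, 182], [-18, -21, 181], [-24, -16, 180], [-23, 26, 179], [-30, 20, 179], [-26, -19, 178], [-50, -3, 178], [-22, -19, 177], [-35, -22, 177], [-4, 14, 176], [-49, -8, 175], [-27, -21, 175], [-36, 25, 175], [2, -13, 174], [0, -10, 174], [-48, -15, 173], [-50, -10, 172], [-38, 22, 172], [-34, -18, 171], [-50, -18, 171], [-1, -11, 171], [-49, 9, 170], [-2, 18, 170], [-38, -19, 169], [-45, -23, 168], [-47, -20, 167], [-58, -25, 167], [-48, -5, 166], [6, -14, 166], [-48, 11, 165], [-48, -13, 165], [-7, -13, 164], [-49, -23, 164], [-3, -14, 164], [-58, -2, 164]]
tcp [0.5873 0.1646 0.2931] ang -176.53 t 9.35 F [-0.2 -0.5 -0.8]
(np.float64(0.5541), np.float64(0.1637), np.float64(0.29)) [0.111 0.003 0.011]
(np.float64(0.5541), np.float64(0.1637), np.float64(0.218)) [ 0.11  -0.006  0.251]
(np.float64(0.575), np.float64(0.165), np.float64(0.218)) [ 0.04  -0.006  0.25 ]
```

View pics/s4.png

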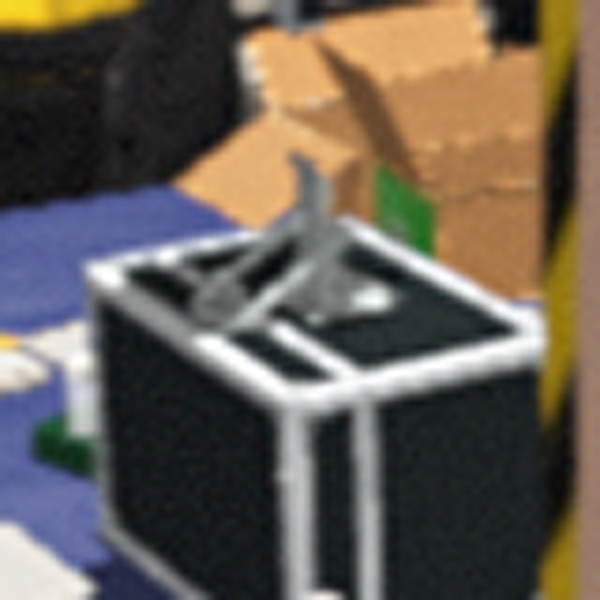

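```bash
python3 - <<'E'
from h import *
P=[(-38,0,290),(-38,0,216)]
for th in [1.57,1.4,1.25,1.1,.95,.8,.65,.5,.35,.2,.05]:
    a=th-.06; r=46; P.append((round(3+r*np.cos(a)-6.5*np.sin(a)-11,1),-.5,round(168+r*np.sin(a)+6.5*np.cos(a),1)))
print(P); lconv(P)
E
```

```text
[(-38, 0, 290), (-38, 0, 216), (np.float64(-11.7), -0.5, np.float64(214.3)), (np.float64(-3.8), -0.5, np.float64(214.3)), (np.float64(3.1), -0.5, np.float64(213.1)), (np.float64(9.7), -0.5, np.float64(211.0)), (np.float64(15.9), -0.5, np.float64(207.8)), (np.float64(21.6), -0.5, np.float64(203.8)), (np.float64(26.6), -0.5, np.float64(199.0)), (np.float64(30.8), -0.5, np.float64(193.5)), (np.float64(34.2), -0.5, np.float64(187.4)), (np.float64(36.6), -0.5, np.float64(180.9)), (np.float64(38.1), -0.5, np.float64(174.0))]
tcp [0.5873 0.1646 0.2931] ang -176.53 t 9.35 F [-0.2 -0.5 -0.8]
(np.float64(0.5541), np.float64(0.1637), np.float64(0.29)) [0.111 0.003 0.011]
(np.float64(0.5541), np.float64(0.1637), np.float64(0.216)) [ 0.11  -0.006  0.257]
(np.float64(0.5804), np.float64(0.1648), np.float64(0.2143)) [ 0.022 -0.008  0.263]
(np.float64(0.5882), np.float64(0.1653), np.float64(0.2143)) [-0.004 -0.008  0.262]
(np.float64(0.5951), np.float64(0.1657), np.float64(0.2131)) [-0.027 -0.008  0.266]
(np.float64(0.6017), np.float64(0.1661), np.float64(0.211)) [-0.049 -0.009  0.273]
(np.float64(0.6079), np.float64(0.1665), np.float64(0.2078)) [-0.07  -0.009  0.284]
(np.float64(0.6136), np.float64(0.1668), np.float64(0.2038)) [-0.089 -0.01   0.297]
(np.float64(0.6186), np.float64(0.1671), np.float64(0.199)) [-0.106 -0.01   0.313]
(np.float64(0.6228), np.float64(0.1673), np.float64(0.1935)) [-0.12  -0.011  0.331]
(np.float64(0.6262), np.float64(0.1676), np.float64(0.1874)) [-0.132 -0.012  0.352]
(np.float64(0.6286), np.float64(0.1677), np.float64(0.1809)) [-0.14  -0.013  0.373]
(np.float64(0.6301), np.float64(0.1678), np.float64(0.174)) [-0.145 -0.014  0.396]
```

jog_arm(
  deltas=[
    {"delta_pos": [0.06, 0, 0], "yaw": 0, "fingers": 0},
    {"delta_pos": [0.11, 0, 0.01], "yaw": 0, "fingers": 0},
    {"delta_pos": [0.11, 0, 0.09], "yaw": 0, "fingers": 0},
    {"delta_pos": [0.11, -0.003, 0.17], "yaw": 0, "fingers": 0},
    {"delta_pos": [0.11, -0.006, 0.25], "yaw": 0, "fingers": 0},
    {"delta_pos": [0.11, -0.006, 0.257], "yaw": 0, "fingers": 0},
    {"delta_pos": [0.11, -0.006, 0.257], "yaw": 0, "fingers": 0},
  ],
)

```text
clock: 10.05
eef_pos: [0.5533, 0.1637, 0.216]
tool_rot: [-0.03, 0.999, 0.019, -0.003]
ft_force: [0.2, 0.2, 0.6]
grip_width: -0.0001
grasp_force: 0.0
```

```bash
python3 - <<'E'
from h import *
P=[]
for th in [1.57,1.4,1.25,1.1,.95,.8,.65,.5,.35,.2,.05]:
    a=th-.06; r=46; P.append((round(3+r*np.cos(a)-6.5*np.sin(a)-11,1),-.5,round(168+r*np.sin(a)+6.5*np.cos(a),1)))
loc();lconv(P)
E
```

```text
local [-3.87e+01  1.00e-01  2.16e+02]
tcp [0.5533 0.1637 0.216 ] ang -176.52 t 10.05 F [0.2 0.2 0.6]
(np.float64(0.5804), np.float64(0.1648), np.float64(0.2143)) [-0.09  -0.002  0.005]
(np.float64(0.5882), np.float64(0.1653), np.float64(0.2143)) [-0.116 -0.002  0.005]
(np.float64(0.5951), np.float64(0.1657), np.float64(0.2131)) [-0.139 -0.002  0.009]
(np.float64(0.6017), np.float64(0.1661), np.float64(0.211)) [-0.161 -0.003  0.016]
(np.float64(0.6079), np.float64(0.1665), np.float64(0.2078)) [-0.182 -0.003  0.026]
(np.float64(0.6136), np.float64(0.1668), np.float64(0.2038)) [-0.201 -0.004  0.039]
(np.float64(0.6186), np.float64(0.1671), np.float64(0.199)) [-0.218 -0.004  0.055]
(np.float64(0.6228), np.float64(0.1673), np.float64(0.1935)) [-0.232 -0.005  0.074]
(np.float64(0.6262), np.float64(0.1676), np.float64(0.1874)) [-0.244 -0.006  0.094]
(np.float64(0.6286), np.float64(0.1677), np.float64(0.1809)) [-0.252 -0.007  0.115]
(np.float64(0.6301), np.float64(0.1678), np.float64(0.174)) [-0.257 -0.007  0.138]
```

First to lever ≈1.1 rad, then check the loop is caught in the hook.

jog_arm(
  deltas=[
    {"delta_pos": [-0.05, -0.002, 0.003], "yaw": 0, "fingers": 0},
    {"delta_pos": [-0.07, -0.002, 0.005], "yaw": 0, "fingers": 0},
    {"delta_pos": [-0.09, -0.002, 0.005], "yaw": 0, "fingers": 0},
    {"delta_pos": [-0.103, -0.002, 0.005], "yaw": 0, "fingers": 0},
    {"delta_pos": [-0.116, -0.002, 0.005], "yaw": 0, "fingers": 0},
    {"delta_pos": [-0.128, -0.002, 0.007], "yaw": 0, "fingers": 0},
    {"delta_pos": [-0.139, -0.002, 0.009], "yaw": 0, "fingers": 0},
    {"delta_pos": [-0.15, -0.002, 0.012], "yaw": 0, "fingers": 0},
    {"delta_pos": [-0.161, -0.003, 0.016], "yaw": 0, "fingers": 0},
  ],
)

```text
clock: 10.95
eef_pos: [0.6025, 0.1663, 0.212]
tool_rot: [-0.03, 0.999, 0.02, -0.002]
ft_force: [-2.2, 1.1, 1.3]
grip_width: 0.0003
grasp_force: 0.5
```

```bash
python3 - <<'E'
from h import *
loc()
s=cam('side')
S=cv2.resize(s['image'][130:210,205:285],(600,600),interpolation=cv2.INTER_CUBIC)[:,:,::-1]
cv2.imwrite('pics/s5.png',S)
W=cloud(s)
m=(W[...,2]>.16)&(W[...,2]<.26)&(W[...,0]>.5)&(W[...,0]<.68)&(W[...,1]>.1)&(W[...,1]<.23)
P=W[m]; d=P[:,:2]-O
L=np.c_[d@[np.cos(A),np.sin(A)],d@[-np.sin(A),np.cos(A)],P[:,2]]*1000
print('side',np.round(L[np.argsort(L[:,2])][::-2]).astype(int).tolist())
P=[]
for th in [.95,.8,.65,.5,.35,.2,.05,-.02]:
    a=th-.06; r=46; P.append((round(3+r*np.cos(a)-6.5*np.sin(a)-11,1),-.5,round(168+r*np.sin(a)+6.5*np.cos(a),1)))
lconv(P)
E
```

```text
local [ 10.5  -0.3 212. ]
side [[16, -30, 260], [-2, 4, 258], [-2, -10, 258], [-1, -24, 257], [-3, 10, 257], [3, -9, 253], [-2, -18, 253], [-1, -1, 252], [11, -16, 250], [9, -12, 249], [0, 0, 248], [-2, 5, 247], [0, -7, 246], [10, -11, 245], [3, -16, 244], [-1, -9, 243], [12, -13, 241], [-1, 0, 240], [10, -18, 239], [-1, 8, 238], [8, -13, 238], [-2, 6, 235], [9, -11, 234], [4, -6, 233], [2, -1, 232], [1, -12, 232], [-3, -2, 230], [13, -12, 230], [0, -14, 229], [25, 2, 228], [23, -9, 227], [21, -5, 226], [13, -12, 226], [6, -17, 225], [18, -9, 224], [2, -9, 223], [25, -4, 222], [15, -8, 221], [-2, 8, 219], [23, -9, 219], [7, -8, 218], [18, -9, 216], [13, -4, 216], [18, -16, 215], [2, -1, 213], [9, -3, 213], [18, -2, 211], [18, -9, 209], [15, 1, 206], [10, -8, 206], [14, 15, 203], [13, -11, 203], [7, -12, 200], [11, -14, 200], [7, -5, 198], [14, 7, 198], [7, 3, 196], [5, -9, 196], [16, -13, 195], [17, -25, 194], [14, -22, 194], [6, -15, 193], [11, -14, 192], [7, 3, 192], [10, -23, 191], [5, 22, 191], [4, 13, 190], [10, 24, 189], [3, -20, 188], [5, 6, 188], [5, 22, 187], [3, 11, 187], [
[... 934 characters left out ...]
-176.52 t 11.0 F [0.3 0.6 0.6]
(np.float64(0.6079), np.float64(0.1665), np.float64(0.2078)) [-0.017 -0.001  0.013]
(np.float64(0.6136), np.float64(0.1668), np.float64(0.2038)) [-0.036 -0.001  0.026]
(np.float64(0.6186), np.float64(0.1671), np.float64(0.199)) [-0.052 -0.002  0.042]
(np.float64(0.6228), np.float64(0.1673), np.float64(0.1935)) [-0.067 -0.003  0.06 ]
(np.float64(0.6262), np.float64(0.1676), np.float64(0.1874)) [-0.078 -0.003  0.08 ]
(np.float64(0.6286), np.float64(0.1677), np.float64(0.1809)) [-0.086 -0.004  0.102]
(np.float64(0.6301), np.float64(0.1678), np.float64(0.174)) [-0.091 -0.005  0.125]
(np.float64(0.6304), np.float64(0.1678), np.float64(0.1708)) [-0.092 -0.006  0.136]
```

View pics/s5.png

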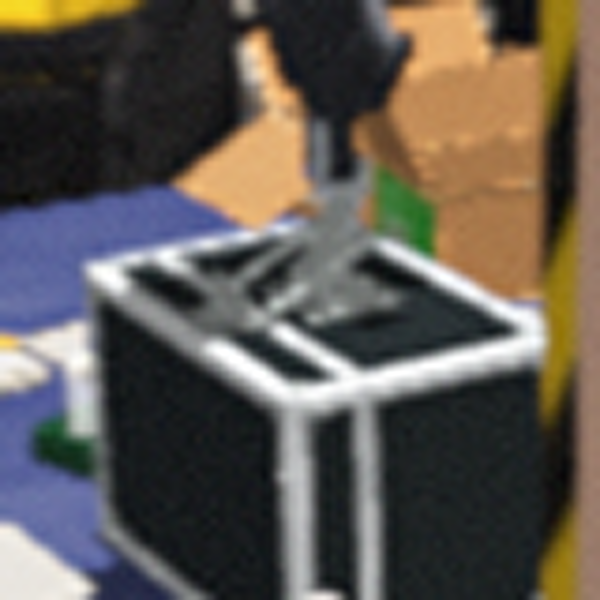

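jog_arm(
  deltas=[
    {"delta_pos": [-0.017, -0.001, 0.015], "yaw": 0, "fingers": 0},
    {"delta_pos": [-0.036, -0.001, 0.03], "yaw": 0, "fingers": 0},
    {"delta_pos": [-0.052, -0.002, 0.046], "yaw": 0, "fingers": 0},
    {"delta_pos": [-0.06, -0.002, 0.056], "yaw": 0, "fingers": 0},
    {"delta_pos": [-0.067, -0.003, 0.066], "yaw": 0, "fingers": 0},
    {"delta_pos": [-0.073, -0.003, 0.076], "yaw": 0, "fingers": 0},
    {"delta_pos": [-0.078, -0.003, 0.086], "yaw": 0, "fingers": 0},
    {"delta_pos": [-0.082, -0.003, 0.096], "yaw": 0, "fingers": 0},
    {"delta_pos": [-0.086, -0.004, 0.108], "yaw": 0, "fingers": 0},
    {"delta_pos": [-0.089, -0.005, 0.118], "yaw": 0, "fingers": 0},
    {"delta_pos": [-0.091, -0.005, 0.128], "yaw": 0, "fingers": 0},
    {"delta_pos": [-0.091, -0.005, 0.128], "yaw": 0, "fingers": 0},
  ],
)

```text
clock: 12.2
eef_pos: [0.6284, 0.1675, 0.1746]
tool_rot: [-0.03, 0.999, 0.019, -0.003]
ft_force: [-4.1, -1.0, 7.4]
grip_width: 0.0002
grasp_force: 4.1
```

jog_arm(
  deltas=[
    {"delta_pos": [0, 0, 0.01], "yaw": 0, "fingers": 0},
    {"delta_pos": [0, 0, 0.015], "yaw": 0, "fingers": 0},
  ],
)

```text
clock: 12.4
eef_pos: [0.6285, 0.1675, 0.1743]
tool_rot: [-0.03, 0.999, 0.02, -0.001]
ft_force: [-11.2, -3.9, 28.1]
grip_width: -0.0002
grasp_force: 13.9
```

Bottomed firmly. Rise and retreat, then check.

jog_arm(
  deltas=[
    {"delta_pos": [0, 0, -0.03], "yaw": 0, "fingers": 0},
    {"delta_pos": [0, 0, -0.12], "yaw": 0, "fingers": 0},
    {"delta_pos": [0, 0, -0.27], "yaw": 0, "fingers": 0},
    {"delta_pos": [0, 0, -0.42], "yaw": 0, "fingers": 0},
    {"delta_pos": [0.15, 0, -0.5], "yaw": 0, "fingers": 0},
    {"delta_pos": [0.3, 0, -0.5], "yaw": 0, "fingers": 0},
    {"delta_pos": [0.45, 0, -0.5], "yaw": 0, "fingers": 0},
    {"delta_pos": [0.6, 0, -0.5], "yaw": 0, "fingers": 0},
    {"delta_pos": [0.7, 0, -0.5], "yaw": 0, "fingers": 0},
    {"delta_pos": [0.7, 0, -0.5], "yaw": 0, "fingers": 0},
  ],
)

```text
clock: 13.4
eef_pos: [0.4169, 0.1489, 0.3201]
tool_rot: [-0.031, 0.999, 0.02, -0.002]
ft_force: [0.7, 0.0, 0.7]
grip_width: 0.0001
grasp_force: 0.0
```

```bash
python3 - <<'E'
from h import *
loc()
s=cam('side'); t=cam('top')
S=cv2.resize(s['image'][130:240,205:285],(436,600),interpolation=cv2.INTER_CUBIC)[:,:,::-1]
T=cv2.resize(t['image'][140:230,140:260],(360,270),interpolation=cv2.INTER_CUBIC)[:,:,::-1]
T=cv2.copyMakeBorder(T,0,330,0,0,cv2.BORDER_CONSTANT)
cv2.imwrite('pics/st6.png',np.hstack([S,T]))
W=cloud(s)
m=(W[...,2]>.165)&(W[...,2]<.26)&(W[...,0]>.5)&(W[...,0]<.68)&(W[...,1]>.1)&(W[...,1]<.23)
P=W[m]; d=P[:,:2]-O
L=np.c_[d@[np.cos(A),np.sin(A)],d@[-np.sin(A),np.cos(A)],P[:,2]]*1000
print('side',np.round(L[np.argsort(L[:,2])][::-2]).astype(int).tolist())
E
```

```text
local [-175.8   -6.6  320.1]
side [[63, -4, 180], [64, 13, 179], [-52, -15, 178], [63, -11, 178], [61, -8, 177], [58, -5, 177], [64, 5, 177], [15, 10, 177], [36, 10, 177], [25, 5, 176], [20, -18, 176], [54, -12, 176], [36, -14, 176], [17, -1, 176], [45, -6, 176], [35, 1, 176], [33, -11, 175], [5, 8, 175], [24, -4, 175], [27, -6, 175], [7, -5, 175], [39, 0, 175], [52, -7, 175], [21, 14, 175], [16, 5, 174], [43, 14, 174], [20, -11, 174], [23, 2, 174], [42, -10, 173], [2, 17, 173], [-51, -11, 173], [-47, -13, 172], [50, -11, 172], [-5, 13, 172], [-5, -12, 172], [30, -8, 171], [9, -7, 171], [13, -9, 171], [2, -13, 171], [5, -15, 171], [23, -13, 170], [1, 16, 170], [-2, -20, 169], [34, -16, 169], [29, -25, 169], [29, -10, 168], [9, -23, 168], [-47, -11, 168], [11, -11, 168], [16, -26, 168], [19, -13, 167], [-9, 21, 167], [15, -20, 166], [-12, 24, 166], [-5, -19, 166], [-22, -19, 165], [-36, -22, 165], [-45, -15, 165]]
```

View pics/st6.png

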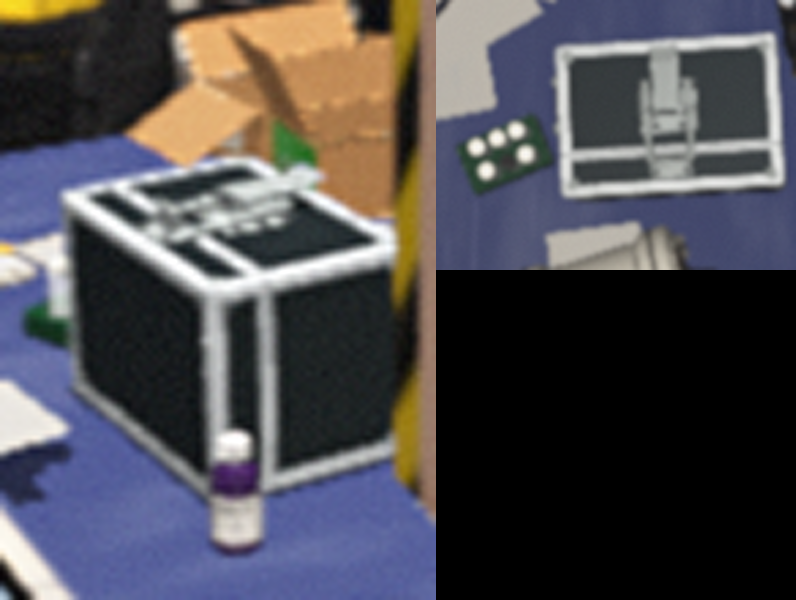

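The lever lies flat (face at z ≈ 175 mm along its whole length), the loop is in the hook, the lid is shut, and the bottle and tray look undisturbed.

```bash
python3 -c "
from workcell import bot
print(bot.job_done())"
```

```text
the job is handed in; nothing more can be done
None
```

The lid is shut, the wire loop is in the keeper hook, and the lever is pressed flat over centre; I handed the job in after about 13.5 s of robot time, with the bottle and vial tray undisturbed in the last pictures and the arm never near the lens, tape or mug.

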